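Screw the filler cap back onto a clamped tank casting

TASK

Put the red filler cap back on the neck of the aluminium tank casting clamped in the vice: set it level on the neck, turn it gently backward (counter-clockwise from above) until its pins drop off the thread starts, then screw it forward (clockwise) fully home to its stop and let go. Work by feel and never force it, keep the cap upright, and leave the casting's vice and the tools on the bench undisturbed.

Things in the scene. Friction and masses are not known exactly. Their poses are not given: they have to be found in the camera images.
- casting: Aluminium tank casting (79 x 90 mm, top 95 mm above the bench) held in the blue jaws of a low machine vice (230 mm long along x, 105 mm wide, 78 mm tall; cross handle 126 mm out on its -x side). All bolted down, rigid. Origin on the bench straight below the neck's axis; z up. Its yaw tells nothing of where the thread starts.
- mouth (a point): Centre of the top rim of the filler neck, 120 mm above the bench, z up. The neck is 44 mm across, top edge chamfered, with a rigid three-start thread 58 mm across. Each third of it, going counter-clockwise: a dark stop post of 11 degrees, a ridge of 88 degrees that rises 5.5 mm, a gap of about 21 degrees. Where the gaps lie round the neck differs each time and this frame does not show it.
- thread_foot (a point): On the neck's axis, 20 mm below the rim. Cap pins set on the ridges climb them when turned counter-clockwise, then drop 9 mm in the gaps and meet the stop posts. From there, clockwise, they run down 5.5 mm beneath the ridges in 85 to 100 degrees to a dead stop. Clockwise on top of the ridges they only jam against the posts (pins landing on a post first step 5 mm down to a ridge).
- cap_bar (a point): Centre of the grip bar of the loose red filler cap. Bar 46 mm long (x), 14 wide (y), 32 tall (z), standing on the cap's flat round top: this point is 16 mm above that top and 45 mm above the cap's lower edge. Its height above mouth is about 32 to 38 mm with the pins on top of the ridges, 29 mm when dropped in the gaps, 23 mm fully home.
- cap: The red cap, 0.18 to 0.29 kg, upright on the bench at first; origin at the centre of its lower edge, z up. 71 mm over its ribs, 62 mm inside, 29 mm tall without the bar. Three steel pins, 4.4 mm thick, point inward to 23.5 mm from the axis, 4 mm above the lower edge: one along +x, the others 120 degrees apart.
- file_handle: Wooden file handle standing on end, 28 mm across, 120 mm tall; bystander. Origin at its foot.
- file_handle2: Second, darker file handle standing on end, same size; bystander. Origin at its foot.
- hammer: Hammer lying on the bench; bystander. Origin on the bench beneath it.
- wrench: Steel wrench lying on the bench; bystander. Origin on the bench beneath it.
- steel_ring: Turned steel ring, 90 mm across, 22 mm tall, lying flat; bystander. Origin at the centre of its underside.
- brass_bar: Brass bar offcut standing on end, 32 mm across, 50 mm tall; bystander. Origin at the centre of its underside.

How it is judged:
By the outcome, as a careful person would: the job done as asked, in the order asked, and still so for the second after the job is handed in, with the robot touching nothing.
It also fails if it takes over 72 s, if anything falls off the work surface, if the arm or the gripper's body presses on something with over 40 N, if the wrist force passes 120 N, or if a joint passes its speed limit or range.

ROBOT

A 6-joint arm with a two-finger parallel gripper is mounted at the origin on the work surface. World frame = base frame: x ahead of the robot, y to its left, z up, the work surface at z = 0. Lengths are in m, angles in degrees, forces in N, time in s.
With the tool pointing down it reaches from about 0.35 to 0.85 m from the base axis. Payload 8.1 kg.
Tool frame: the origin (TCP) lies on the mounting face of the last link; the fingertips stand 186 mm ahead of it and the grasp point (between the pads) lies 167 mm ahead of it; x points along the fingers, z is the direction in which the jaws open and shut, and the axes are right-handed (so a half turn about x gives the same grasp; the last joint's range is limited). The gripper opens to 93 mm and grips with 3 to 60 N. Pads are 15 mm wide; open, the fingers measure 128 mm over their backs; the gripper's body (75 mm by 188 mm) begins 65 mm behind the grasp point.
Start: joints at [-79.378, 7.471, 85.268, -0, 87.261, -4.893], TCP at [0.161, -0.578, 0.405] pointing down, gripper open.
Joint ranges: [-169.43, 169.43], [-51.17, 129.36], [1.28, 143.12], [-76.62, 256.62], [0, 156.53], [-152.29, 152.29]. Speed limits (degrees/s): [136.94, 136.94, 159.86, 180, 180, 180].

INTERFACE

Orientations are given as [roll, pitch, yaw] about the fixed x, y, z axes, in that order (R = Rz(yaw) Ry(pitch) Rx(roll)).
In Python, from rig import sensors, optics, ticket gives the robot as it stands.
- The arm moves only by the shell command python3 -m handwheel 'ROWS' [FORCE]. ROWS is JSON, a list of rows, each an object with "claw": the finger opening in mm, from 0 to 93; "offset": the shift along the world's x, y, z in mm, a list of three; "twist": the turn, a rotation vector about the world's x, y, z in rad, a list of three. In form: [{"claw": claw, "offset": [x, y, z], "twist": [wx, wy, wz]}, ...]. A call has 1 to 8 rows; each row is the pose to reach, as a shift and turn from the pose measured when the call began; what a row does not reach only later rows make up. A row lasts 1/10 s, in which the tool goes at most 50 mm and 8.59 degrees, less where a joint would pass 70% of its speed; a pose out of reach is approached as far as the arm can. A call with a gripper value outside its range is refused whole. The fingers move at their own pace and stop on an object; FORCE is the grip in N (left out, the last holds). Time passes only in rows, so rows that repeat a pose let the fingers close. It gives the time, the measured TCP pose, the force and the opening at its end, in the units of the state.
- sensors.observe(): the state, without advancing time (a new reading comes with each control period).
- optics.capture(name): name is "scene" or "top"; returns a dict with "color" (384x512x3 uint8, red, green, blue), "z_map" (384x512 float32, m along the optical axis (not along the pixel's ray), 0 where there is no reading), "fovy" (degrees; the focal length in pixels is half the picture's height over the tangent of half this angle, whatever the lens; pixels are square), "cx", "cy" (the principal point, pixels), "D" ([k1, k2, p1, p2, k3] as OpenCV has them; the pictures are not rectified), "rvec" (rotation vector, rad) and "tvec" (3), from world to camera coordinates, as OpenCV has them. Camera axes: x right, y down, z forward; pixel columns grow to the right and rows downward; lengths in m; the calibration is good to about 2 mm. A picture is of the moment at which its call begins.
- ticket.finish_job(): hands the job in, once; it reports no verdict.
The state is a dict: "clock": time; "q": joint angles; "joint_vel": joint speeds; "joint_torque": joint torques, N m; "eef_pos": TCP position; "tool_rot": TCP orientation; "contact_force": force on the tool from outside, world axes, zero at the start; "moment": the same for the moment, N m; "finger_gap": finger opening in m.
Only numpy, scipy, OpenCV 4.12 (cv2) and the standard library are available. Lean on these libraries where they do the work, as an engineer would, in place of code of your own. Each camera call takes 0.05 s, during which the arm holds its last target.

## Working session

There is one attempt and no reset: what is moved stays moved. The work goes in short steps, Python scripts to look and compute and a shell command to move; the robot and the scene stay as the last step left them, time stands still between calls to the robot, and variables do not carry over. Pictures are saved under pics/ and viewed, and the job is handed in when it is done.

```bash
ls; mkdir -p pics
python3 - <<'E'
from rig import sensors, optics
import cv2
print(sensors.observe())
for n in ("scene","top"):
    c=optics.capture(n)
    cv2.imwrite(f"pics/{n}0.png",c["color"][:,:,::-1])
    print(n,{k:c[k] for k in c if k not in("color","z_map")})
E
```

```text
pics
{'clock': 0.0, 'q': array([-7.93762539e+01,  7.51509364e+00,  8.53287681e+01, -5.03792335e-04,
        8.72619811e+01, -4.89389467e+00]), 'joint_vel': array([ 0.09253341,  0.06472511, -0.03650322,  0.03211392,  0.02761475,
       -0.02725319]), 'joint_torque': array([ 1.40788219e-03, -5.59843075e+01, -4.91759062e+01,  7.69759901e-02,
        3.53468454e-02, -1.39599260e-04]), 'eef_pos': array([ 0.16049024, -0.57790034,  0.40369219]), 'tool_rot': array([175.37848486,  89.89415596, 100.89615018]), 'contact_force': array([-0.29332913,  0.25654518, -0.11316575]), 'moment': array([ 0.02140912, -0.00054349, -0.02133752]), 'finger_gap': 0.09298881381473299}
scene {'fovy': 56.24959420762831, 'cx': 259.5572759860597, 'cy': 188.50134837333596, 'D': array([-0.06350125,  0.        ,  0.        ,  0.        ,  0.        ]), 'rvec': array([ 2.10512256,  0.74087602, -0.38457618]), 'tvec': array([-0.49269055, -0.14093791,  1.34711351])}
top {'fovy': 56.269363426912754, 'cx': 258.7380087588646, 'cy': 193.7474731471286, 'D': array([0.03796159, 0.        , 0.        , 0.        , 0.        ]), 'rvec': array([ 2.18708491, -2.12611515,  0.15323099]), 'tvec': array([-0.01861511,  0.65400602,  1.18714102])}
```

View pics/scene0.png

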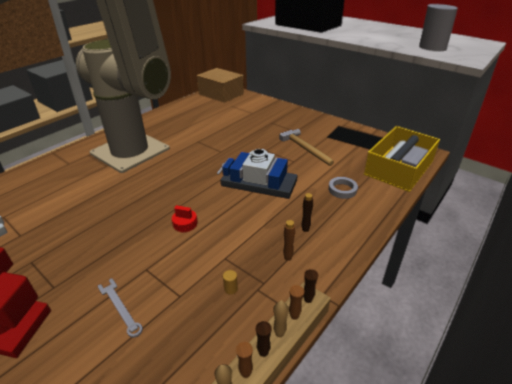

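View pics/top0.png

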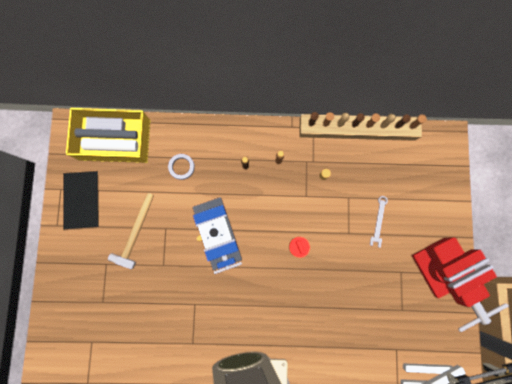

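The scene view shows the red cap near (184,218) and the casting near (261,165). In the top view the cap is at (299,247) and the neck at (214,233). Next I'll measure and zoom.

```bash
cat > h.py <<'E'
import numpy as np, cv2
from rig import sensors, optics
def cam(c):
    h=c["color"].shape[0]; f=h/2/np.tan(np.radians(c["fovy"])/2)
    K=np.array([[f,0,c["cx"]],[0,f,c["cy"]],[0,0,1.]])
    R=cv2.Rodrigues(np.array(c["rvec"],float))[0]
    return K,np.array(c["D"],float),R,np.array(c["tvec"],float).ravel()
def rays(c,uv):
    K,D,R,t=cam(c)
    n=cv2.undistortPoints(np.array(uv,float).reshape(-1,1,2),K,D).reshape(-1,2)
    d=np.c_[n,np.ones(len(n))]@R
    return -R.T@t,d
def plane(c,uv,z):
    o,d=rays(c,uv); return o+d*((z-o[2])/d[:,2])[:,None]
def cloud(c):
    h,w=c["z_map"].shape
    v,u=np.mgrid[:h,:w]; o,d=rays(c,np.c_[u.ravel(),v.ravel()])
    return (o+d*c["z_map"].reshape(-1,1)).reshape(h,w,3)
def proj(c,p):
    K,D,R,t=cam(c); return cv2.projectPoints(np.array(p,float).reshape(-1,1,3),cv2.Rodrigues(R)[0],t,K,D)[0].reshape(-1,2)
def crop(c,u,v,r,s,name):
    im=c["color"][max(0,v-r):v+r,max(0,u-r):u+r,::-1]
    cv2.imwrite(name,cv2.resize(im,None,fx=s,fy=s,interpolation=cv2.INTER_NEAREST))
def redmask(c,u,v,r):
    a=c["color"].astype(int); m=(a[...,0]>110)&(a[...,1]<70)&(a[...,2]<70)
    k=np.zeros_like(m); k[v-r:v+r,u-r:u+r]=1
    return m&k
E
python3 - <<'E'
from h import *
S=optics.capture("scene");T=optics.capture("top")
A=[]
for n,c,(u,v),(cu,cv) in (("s",S,(184,218),(261,165)),("t",T,(299,247),(216,235))):
    crop(c,u,v,24,8,f"pics/cap_{n}.png"); crop(c,cu,cv,44,7,f"pics/cast_{n}.png")
    P=cloud(c); m=redmask(c,u,v,24); p=P[m]
    z=p[:,2]; print(n,m.sum(),p.min(0),p.max(0))
    b=p[z>0.045]; print("bar",len(b),b.mean(0),np.median(b,0))
    q=b[:,:2]-b[:,:2].mean(0); w,e=np.linalg.eigh(q.T@q); print("dir",np.degrees(np.arctan2(e[1,1],e[0,1])), np.sqrt(w/len(b)))
    r=p[(z>0.024)&(z<0.034)]; print("top",len(r),r.mean(0))
    k=P[cv-40:cv+40,cu-40:cu+40].reshape(-1,3)
    k=k[(k[:,2]>0.112)&(k[:,2]<.128)]; print("rim",len(k),k.mean(0),k.min(0),k.max(0))
E
cd pics; python3 -c "
import cv2,numpy as np
a=[cv2.resize(cv2.imread(f),(390,390)) for f in('cap_s.png','cap_t.png')];cv2.imwrite('m1.png',np.hstack(a))
a=[cv2.resize(cv2.imread(f),(390,390),interpolation=0) for f in('cast_s.png','cast_t.png')];cv2.imwrite('m2.png',np.hstack(a))"
```

```text
s 340 [ 0.38853772 -0.59548234 -0.00257401] [ 1.12229528 -0.0820835   0.68057061]
bar 74 [ 0.50560429 -0.1622094   0.08540336] [ 0.48046368 -0.14427391  0.06075563]
dir 145.071090741128 [0.01188746 0.15510178]
top 214 [ 0.48623293 -0.15186251  0.02916558]
rim 139 [0.52075951 0.13475634 0.11811662] [0.48994108 0.1094626  0.11207661] [0.54565036 0.16837337 0.12386489]
t 29 [ 0.4579235  -0.14556469  0.02867466] [ 0.50081631 -0.12816751  0.06322575]
bar 20 [ 0.48043212 -0.13624754  0.05644501] [ 0.47947722 -0.13554254  0.05792559]
dir -160.19563516193838 [0.00216709 0.01451957]
top 6 [ 0.47575915 -0.13623066  0.03108663]
rim 196 [0.51831465 0.14007928 0.11861438] [0.48987885 0.11323865 0.1120998 ] [0.54657915 0.16790099 0.12529178]
```

View pics/m1.png

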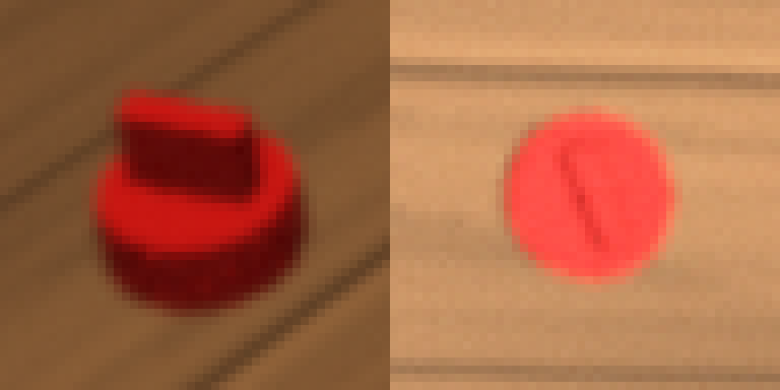

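View pics/m2.png

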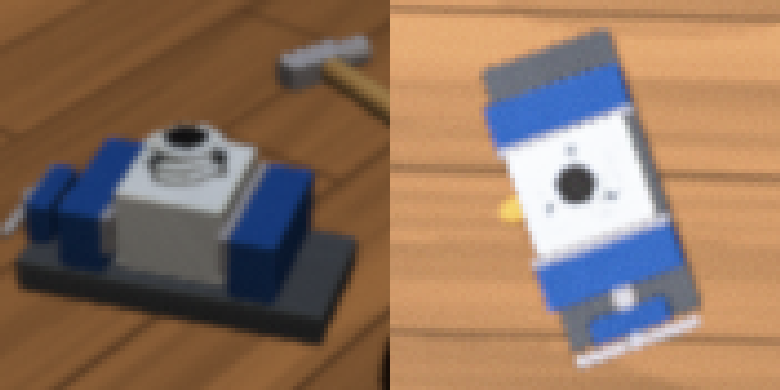

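The zoomed crops show the cap's bar dark edge in the top view. The black hole in the neck is clear, and so are the three dark stop posts around it, so the thread phase can be measured.

Run:
```python
from h import *
S=optics.capture("scene");T=optics.capture("top")
# cap in top
a=T["color"].astype(int); m=((a[...,0]-a[...,1]>90)&(a[...,1]<125)); k=np.zeros_like(m);k[230:265,280:318]=1;m&=k
cs,_=cv2.findContours(m.astype(np.uint8),cv2.RETR_EXTERNAL,cv2.CHAIN_APPROX_NONE);c=max(cs,key=cv2.contourArea)[:,0]
(x,y),r=cv2.minEnclosingCircle(c); print("cap px",x,y,r,cv2.contourArea(c))
mm=cv2.moments(c);cx,cy=mm["m10"]/mm["m00"],mm["m01"]/mm["m00"]
print("centroid",cx,cy,"z.029",plane(T,[[cx,cy]],.029))
P=cloud(T); p=P[m]; b=p[(p[:,2]>.05)&(p[:,2]<.07)]
def ori(b,l):
    r=cv2.minAreaRect((b[:,:2]*1000).astype(np.float32)); q=b[:,:2]-b[:,:2].mean(0);w,e=np.linalg.eigh(q.T@q)
    print(l,len(b),b.mean(0),"rect",r,"dir",np.degrees(np.arctan2(e[1,1],e[0,1]))%180,np.sqrt(w/len(b))*1000)
ori(b,"T bar"); print("T all z>.02",p[p[:,2]>.02].mean(0))
# scene bar top: bright red with z>.05
P=cloud(S);a=S["color"].astype(int); m=(a[...,0]>90)&(a[...,1]<70)&(a[...,2]<70);k=np.zeros_like(m);k[195:240,165:205]=1;m&=k
p=P[m];ori(p[(p[:,2]>.054)&(p[:,2]<.07)],"S bar top"); ori(p[(p[:,2]>.036)&(p[:,2]<.07)],"S bar all")
# neck
for n,c,u0,v0 in(("T",T,214,233),("S",S,261,155)):
    g=cv2.cvtColor(c["color"],cv2.COLOR_RGB2GRAY)
    if n=="T":
        m=np.zeros_like(g); m[v0-8:v0+8,u0-8:u0+8]=(g[v0-8:v0+8,u0-8:u0+8]<120)
        w=np.clip(200-g.astype(float),0,None);k=np.zeros_like(w);k[v0-6:v0+7,u0-6:u0+7]=1;w*=k
        vv,uu=np.mgrid[:384,:512];h=(w*uu).sum()/w.sum(),(w*vv).sum()/w.sum();print("hole",h,plane(T,[h],.12))
        print(g[v0-13:v0+14,u0-13:u0+14])
```

```text
cap px 299.2811279296875 246.66738891601562 10.7041015625 317.5
centroid 298.950656167979 246.761154855643 z.029 [[ 0.47834333 -0.14195963  0.029     ]]
T bar 62 [ 0.4797495  -0.14180154  0.06041863] rect ((479.8910827636719, -142.04360961914062), (44.07830047607422, 13.970394134521484), 22.883811950683594) dir 23.394545294405873 [ 4.26849623 13.09851513]
T all z>.02 [ 0.47982966 -0.1412196   0.0351795 ]
S bar top 85 [ 0.47945483 -0.14503431  0.05956348] rect ((478.2779846191406, -143.8433837890625), (45.474735260009766, 15.055870056152344), 25.33327293395996) dir 25.873769569121407 [ 4.08188858 13.55060643]
S bar all 159 [ 0.48022001 -0.14649833  0.05278799] rect ((478.0067138671875, -144.80593872070312), (46.788841247558594, 16.563793182373047), 25.333269119262695) dir 26.88664072470948 [ 3.96611899 13.83198164]
hole (np.float64(213.39966010480103), np.float64(232.12023792663928)) [[0.51760124 0.14027775 0.12      ]]
[[108 100 105 112 115 131 148 158 181 197 198 222 242 245 249 251 251 250
  251 250 250 251 251 249 204 133 109]
 [108 117 132 146 160 178 199 211 224 237 242 246 251 
[... 2184 characters left out ...]
 250 250 248 245 243]
 [153 179 239 249 250 250 250 250 250 249 249 249 250 250 250 250 250 250
  250 250 250 248 245 245 235 224 225]
 [154 174 226 248 250 249 249 248 248 249 249 249 250 250 250 250 250 250
  249 247 245 233 223 225 220 205 203]
 [159 159 195 243 249 249 249 249 249 250 250 249 250 249 250 249 247 245
  236 226 222 213 203 204 192 180 164]
 [157 154 181 239 249 249 250 249 249 250 250 249 248 246 245 240 228 224
  218 205 203 189 180 166 152 140 122]
 [156 155 172 228 248 249 250 249 249 249 247 243 239 230 221 223 207 203
  202 187 172 151 136 129 116 109 109]
 [152 155 161 202 244 250 250 247 245 242 234 222 222 211 202 203 187 173
  159 144 128 118 110 108 104 105 104]]
```

Run:
```python
from h import *
T=optics.capture("top");S=optics.capture("scene")
g=cv2.cvtColor(T["color"],cv2.COLOR_RGB2GRAY).astype(float)
pts=[]
for u,v in((212,224),(221,234),(207,237)):
    sl=np.s_[v-2:v+3,u-1:u+3] if u==207 else np.s_[v-2:v+3,u-2:u+3]
    w=np.clip(244-g[sl],0,None); vv,uu=np.mgrid[sl]
    if u==207: w[:,uu[0]>208]=0
    if u==221: w[:,uu[0]<220]=0
    if u==212: w[vv[:,0]>225]=0
    pts.append(((w*uu).sum()/w.sum(),(w*vv).sum()/w.sum()))
P=plane(T,pts,.114);print(np.round(pts,2),P)
A=np.c_[2*P[:,:2],np.ones(3)];s=np.linalg.solve(A,(P[:,:2]**2).sum(1));c=s[:2];print("circ",c,np.sqrt(s[2]+c@c))
for c in (c,P[:,:2].mean(0),np.array([.5176,.1403])):
    print(c,np.degrees(np.arctan2(P[:,1]-c[1],P[:,0]-c[0])))
# casting top rect edges: points with z .09-.1
for n,c,u,v in(("T",T,214,233),("S",S,261,165)):
    Q=cloud(c)[v-40:v+40,u-40:u+40].reshape(-1,3); k=Q[(Q[:,2]>.117)&(Q[:,2]<.124)]
    (e,r)=cv2.minEnclosingCircle((k[:,:2]*1000).astype(np.float32));print(n,"rim",len(k),e,r)
crop(S,261,160,26,14,"pics/neck_s.png")
```

```text
[[212.17 224.24]
 [221.18 234.52]
 [207.47 237.5 ]] [[0.54258315 0.14599231 0.114     ]
 [0.51084392 0.11597573 0.114     ]
 [0.5003271  0.15893485 0.114     ]]
circ [0.51777203 0.14043867] 0.025425074185260087
[0.51777203 0.14043867] [  12.61692435 -105.81255893  133.32462056]
[0.51791806 0.14030096] [  12.99329799 -106.21520066  133.35087895]
[0.5176 0.1403] [  12.83549381 -105.5226571   132.82785891]
T rim 137 (519.159912109375, 138.01266479492188) 26.817588806152344
S rim 84 (518.47705078125, 139.17236328125) 22.138784408569336
```

View pics/neck_s.png

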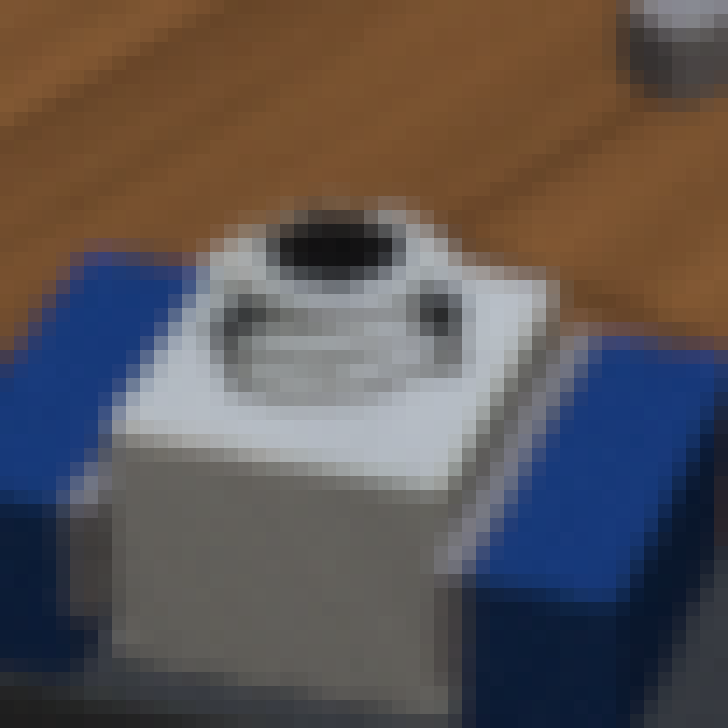

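The neck axis is about (0.5177, 0.1403). The posts sit at 13° + 120k, which agree with each other to about 1°, on a radius of 25.4 mm. That puts the ridges at about 18–106° and the gaps at about 106–127°. Next I'll work out the approach to the cap.

```bash
cat >> h.py <<'E'
from scipy.spatial.transform import Rotation as Ro
def goal(pos,bardeg,flip=0):
    """print offset/twist to TCP pos with tool down, jaw direction = bardeg+90(+180)"""
    s=sensors.observe(); R=Ro.from_euler("xyz",s["tool_rot"],degrees=True)
    a=np.radians(bardeg+90+180*flip); z=np.array([np.cos(a),np.sin(a),0]); x=np.array([0,0,-1.]); y=np.cross(z,x)
    G=Ro.from_matrix(np.c_[x,y,z]); d=(G*R.inv()).as_rotvec()
    off=(np.array(pos)-s["eef_pos"])*1000
    print("off",off.round(1),"twist",d.round(4),"deg",np.degrees(d).round(1))
def st():
    s=sensors.observe(); R=Ro.from_euler("xyz",s["tool_rot"],degrees=True).as_matrix()
    print("t",round(s["clock"],2),"p",(s["eef_pos"]*1000).round(1),"q",np.round(s["q"],1),"F",np.round(s["contact_force"],1),"M",np.round(s["moment"],2),"gap",round(s["finger_gap"]*1000,1),"x",R[:,0].round(4),"bardeg",round(np.degrees(np.arctan2(R[1,2],R[0,2]))-90,2))
E
python3 - <<'E'
from h import *
st()
for f in(0,1): goal((.479,-.1425,.270),24,f)
T=optics.capture("top"); print(plane(T,[[245,161],[280,154]],.12),plane(T,[[325,174]],.05))
E
```

```text
t 0.4 p [ 160.5 -578.1  404.6] q [-79.4   7.5  85.3  -0.   87.3  -4.9] F [-0.2  0.4  0.4] M [-0.01 -0.02 -0.01] gap 92.6 x [-1.e-04  3.e-04 -1.e+00] bardeg -164.48
off [ 318.5  435.6 -134.6] twist [-1.0000e-04  4.0000e-04 -2.9935e+00] deg [  -0.     0.  -171.5]
off [ 318.5  435.6 -134.6] twist [-3.00e-04 -1.00e-04  1.48e-01] deg [-0.  -0.   8.5]
[[ 0.75007894  0.04801375  0.12      ]
 [ 0.77678126 -0.06528589  0.12      ]] [[ 0.72845955 -0.22584151  0.05      ]]
```

```bash
python3 -m handwheel '[{"claw":93,"offset":[40,55,0],"twist":[0,0,0]},{"claw":93,"offset":[70,95,-10],"twist":[0,0,0.02]},{"claw":93,"offset":[100,136,-20],"twist":[0,0,0.04]},{"claw":93,"offset":[130,177,-35],"twist":[0,0,0.06]},{"claw":93,"offset":[160,218,-50],"twist":[0,0,0.08]},{"claw":93,"offset":[190,260,-65],"twist":[0,0,0.1]},{"claw":93,"offset":[220,300,-80],"twist":[0,0,0.12]},{"claw":93,"offset":[245,335,-95],"twist":[0,0,0.148]}]' 20
python3 - <<'E'
from h import *
st();goal((.479,-.1425,.270),24,1)
E
```

```text
clock: 1.25
eef_pos: [0.3909, -0.2629, 0.3184]
tool_rot: [31.2, 89.9, -34.8]
contact_force: [0.6, -0.1, 1.1]
finger_gap: 0.0933
t 1.25 p [ 390.9 -262.9  318.4] q [-40.2  -9.6 111.3   0.   78.2  25.8] F [ 0.6 -0.1  1.1] M [-0.02 -0.07 -0.  ] gap 93.3 x [ 1.2e-03 -8.0e-04 -1.0e+00] bardeg -155.97
off [ 88.1 120.4 -48.4] twist [ 0.0008  0.0012 -0.0006] deg [ 0.   0.1 -0. ]
```

```bash
python3 -m handwheel '[{"claw":93,"offset":[22,30,-15],"twist":[0,0,0]},{"claw":93,"offset":[50,68,-30],"twist":[0,0,0]},{"claw":93,"offset":[72,100,-45],"twist":[0,0,0]},{"claw":93,"offset":[84,115,-48],"twist":[0,0,0]},{"claw":93,"offset":[88,120,-48],"twist":[0,0,0]},{"claw":93,"offset":[88,120,-48],"twist":[0,0,0]}]'
python3 - <<'E'
from h import *
st();goal((.479,-.1425,.219),24,1)
T=optics.capture("top");S=optics.capture("scene")
crop(T,299,247,45,7,"pics/a_t.png");crop(S,184,205,45,7,"pics/a_s.png")
E
```

```text
clock: 1.85
eef_pos: [0.4792, -0.1426, 0.2706]
tool_rot: [25.6, 89.9, -40.3]
contact_force: [-0.8, -0.8, 0.2]
finger_gap: 0.093
t 1.85 p [ 479.2 -142.6  270.6] q [-22.4  -1.9 109.4  -0.   72.4  43.5] F [-0.8 -0.8  0.2] M [-0.02 -0.01  0.01] gap 93.0 x [ 0.0014 -0.0011 -1.    ] bardeg -155.88
off [ -0.2   0.1 -51.6] twist [ 0.0011  0.0014 -0.0021] deg [ 0.1  0.1 -0.1]
```

View pics/a_s.png

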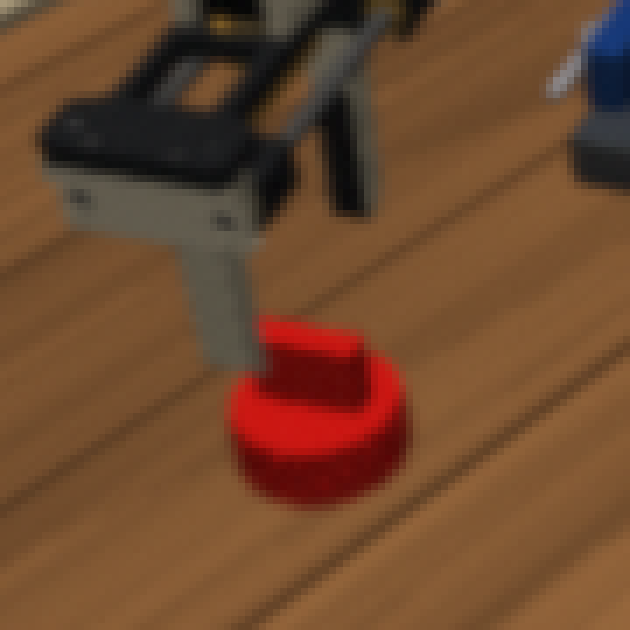

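The gripper straddles the bar, with the near finger in front and the other behind. I'll descend and close it gently.

```bash
python3 -m handwheel '[{"claw":93,"offset":[0,0,-20],"twist":[0,0,0]},{"claw":93,"offset":[0,0,-40],"twist":[0,0,0]},{"claw":93,"offset":[0,0,-51],"twist":[0.001,0.001,0]},{"claw":40,"offset":[0,0,-51],"twist":[0.001,0.001,0]},{"claw":5,"offset":[0,0,-51],"twist":[0.001,0.001,0]},{"claw":5,"offset":[0,0,-51],"twist":[0.001,0.001,0]},{"claw":5,"offset":[0,0,-51],"twist":[0.001,0.001,0]},{"claw":5,"offset":[0,0,-51],"twist":[0.001,0.001,0]}]' 25
python3 - <<'E'
from h import *
st()
E
```

```text
clock: 2.75
eef_pos: [0.479, -0.1438, 0.2207]
tool_rot: [37.2, 89.9, -28.8]
contact_force: [-1.3, -0.3, -0.2]
finger_gap: 0.0578
t 2.75 p [ 479.  -143.8  220.7] q [-22.6   2.  111.2  -0.   66.6  43.4] F [-1.3 -0.3 -0.2] M [-0.01 -0.01 -0.02] gap 57.8 x [ 0.002  -0.0011 -1.    ] bardeg -155.99
```

```bash
python3 -m handwheel '[{"claw":5,"offset":[0,0.5,-1],"twist":[0.001,0.002,0]},{"claw":5,"offset":[0,0.5,-1],"twist":[0.001,0.002,0]},{"claw":5,"offset":[0,0.5,-1],"twist":[0.001,0.002,0]},{"claw":5,"offset":[0,0.5,-1],"twist":[0.001,0.002,0]},{"claw":5,"offset":[0,0.5,-1],"twist":[0.001,0.002,0]},{"claw":5,"offset":[0,0.5,-1],"twist":[0.001,0.002,0]},{"claw":5,"offset":[0,0.5,-1],"twist":[0.001,0.002,0]}]'
python3 - <<'E'
from h import *
st()
E
```

```text
clock: 3.45
eef_pos: [0.479, -0.1433, 0.2196]
tool_rot: [-115.0, 90.0, 179.0]
contact_force: [-0.4, 1.1, -0.4]
finger_gap: 0.0142
t 3.45 p [ 479.  -143.3  219.6] q [-22.5   2.1 111.2  -0.   66.7  43.5] F [-0.4  1.1 -0.4] M [-0.   -0.02  0.05] gap 14.2 x [-1.e-04  0.e+00 -1.e+00] bardeg -155.99
```

```bash
python3 -m handwheel '[{"claw":5,"offset":[0,0,0],"twist":[0,0,0]},{"claw":5,"offset":[0,0,0],"twist":[0,0,0]},{"claw":5,"offset":[0,0,10],"twist":[0,0,0]},{"claw":5,"offset":[0,0,40],"twist":[0,0,0]},{"claw":5,"offset":[0,0,80],"twist":[0,0,0]},{"claw":5,"offset":[0,0,120],"twist":[0,0,0]},{"claw":5,"offset":[0,0,145],"twist":[0,0,0]},{"claw":5,"offset":[0,0,150],"twist":[0,0,0]}]'
python3 - <<'E'
from h import *
st();goal((.5177,.1403,.370),-95)
T=optics.capture("top");S=optics.capture("scene")
crop(S,190,180,55,7,"pics/b_s.png")
E
```

```text
clock: 4.25
eef_pos: [0.4799, -0.1437, 0.3742]
tool_rot: [43.2, 89.6, -22.8]
contact_force: [0.2, -0.1, -2.2]
finger_gap: 0.0134
t 4.25 p [ 479.9 -143.7  374.2] q [-22.5  -7.3 103.3  -0.   83.7  43.5] F [ 0.2 -0.1 -2.2] M [-0.01 -0.01  0.03] gap 13.4 x [ 0.0062 -0.0026 -1.    ] bardeg -155.98
off [ 37.8 284.   -4.2] twist [-9.0000e-04  7.0000e-03  1.0644e+00] deg [-0.1  0.4 61. ]
```

View pics/b_s.png

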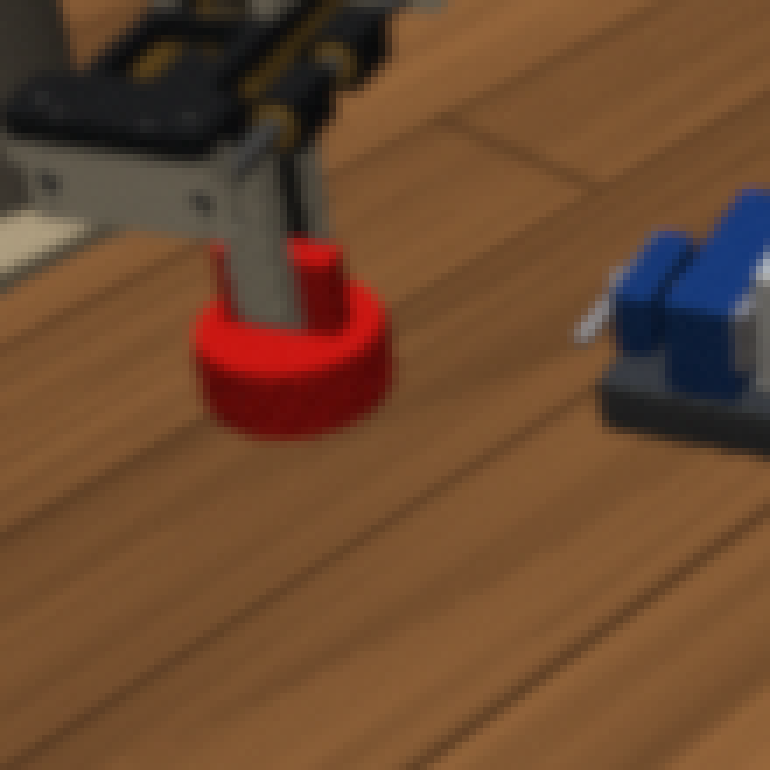

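The cap is held upright and central in the jaws, and its weight registers at about 2 N. I'll carry it over the neck.

```bash
python3 -m handwheel '[{"claw":5,"offset":[3,25,0],"twist":[0,0.003,0.12]},{"claw":5,"offset":[8,65,0],"twist":[0,0.006,0.25]},{"claw":5,"offset":[14,105,0],"twist":[0,0.006,0.38]},{"claw":5,"offset":[20,145,0],"twist":[0,0.006,0.51]},{"claw":5,"offset":[25,185,0],"twist":[0,0.006,0.64]},{"claw":5,"offset":[30,225,0],"twist":[0,0.006,0.77]},{"claw":5,"offset":[35,258,0],"twist":[0,0.006,0.9]},{"claw":5,"offset":[38,278,0],"twist":[0,0.006,1.02]}]'
python3 - <<'E'
from h import *
st();goal((.5177,.1403,.370),-95)
E
```

```text
clock: 5.15
eef_pos: [0.5162, 0.137, 0.3671]
tool_rot: [-158.5, 89.5, -165.6]
contact_force: [-0.2, 0.0, -2.4]
finger_gap: 0.0142
t 5.15 p [516.2 137.  367.1] q [ 9.4 -1.3 98.3 -0.  83.5 16.5] F [-0.2  0.  -2.4] M [-0.05 -0.05  0.05] gap 14.2 x [-0.0084 -0.0021 -1.    ] bardeg -97.13
off [1.5 3.3 2.9] twist [ 0.0023 -0.0083  0.0372] deg [ 0.1 -0.5  2.1]
```

```bash
python3 -m handwheel '[{"claw":5,"offset":[1.5,3.3,-8],"twist":[0.002,-0.008,0.037]},{"claw":5,"offset":[1.5,3.3,-16],"twist":[0.002,-0.008,0.037]},{"claw":5,"offset":[1.5,3.3,-20],"twist":[0.002,-0.008,0.037]},{"claw":5,"offset":[1.5,3.3,-20],"twist":[0.002,-0.008,0.037]}]'
python3 - <<'E'
from h import *
st();st();goal((.5177,.1403,.345),-95)
T=optics.capture("top");S=optics.capture("scene");st()
crop(S,258,145,40,9,"pics/c_s.png");crop(T,214,235,40,9,"pics/c_t.png")
P=cloud(S);a=S["color"].astype(int);m=(a[...,0]>90)&(a[...,1]<70)&(a[...,2]<70);k=np.zeros_like(m);k[110:190,220:300]=1;m&=k
p=P[m];h=np.histogram(p[:,2],np.arange(.10,.19,.004));print(h)
np.save("c.npy",p)
E
```

```text
clock: 5.55
eef_pos: [0.5171, 0.1395, 0.345]
tool_rot: [-158.8, 89.8, -163.9]
contact_force: [-0.6, -0.4, -1.7]
finger_gap: 0.014
t 5.55 p [517.1 139.5 345. ] q [ 9.6 -0.3 99.7 -0.  80.9 14.8] F [-0.6 -0.4 -1.7] M [ 0.02 -0.12  0.02] gap 14.0 x [-0.0039 -0.0011 -1.    ] bardeg -95.13
t 5.55 p [517.1 139.5 345. ] q [ 9.6 -0.3 99.7 -0.  80.9 14.8] F [-0.6 -0.4 -1.7] M [ 0.02 -0.12  0.02] gap 14.0 x [-0.0039 -0.0011 -1.    ] bardeg -95.13
off [0.6 0.8 0. ] twist [ 0.0011 -0.0039  0.0022] deg [ 0.1 -0.2  0.1]
t 5.65 p [517.7 139.6 346.8] q [ 9.6 -0.4 99.6 -0.  80.9 14.7] F [ 1.1  0.  -2.4] M [-0.02 -0.06 -0.03] gap 14.1 x [-1.e-03 -5.e-04 -1.e+00] bardeg -95.11
(array([ 0,  0,  0,  0,  0,  0,  1, 18, 18, 26, 22, 21, 24, 84, 66, 10,  8,
        6,  5,  5,  9, 22]), array([0.1  , 0.104, 0.108, 0.112, 0.116, 0.12 , 0.124, 0.128, 0.132,
       0.136, 0.14 , 0.144, 0.148, 0.152, 0.156, 0.16 , 0.164, 0.168,
       0.172, 0.176, 0.18 , 0.184, 0.188]))
```

View pics/c_s.png

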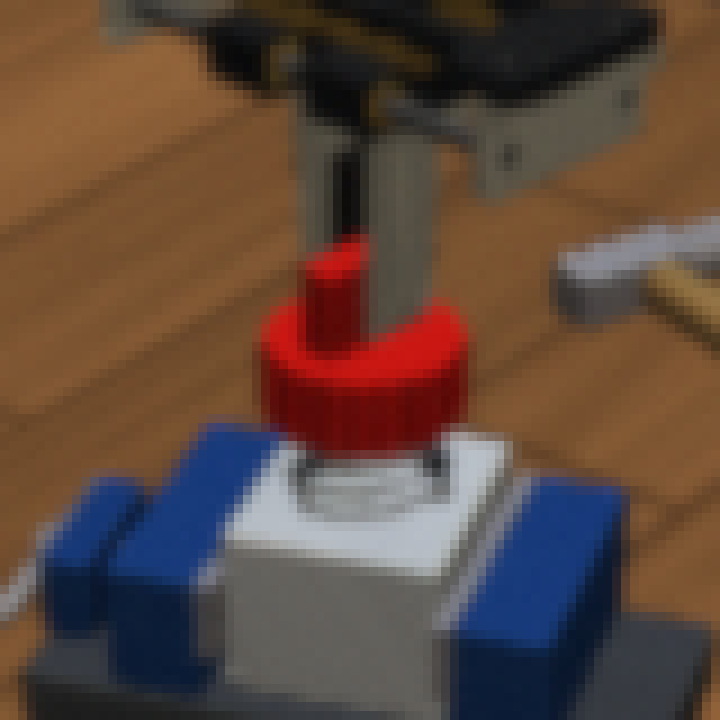

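View pics/c_t.png

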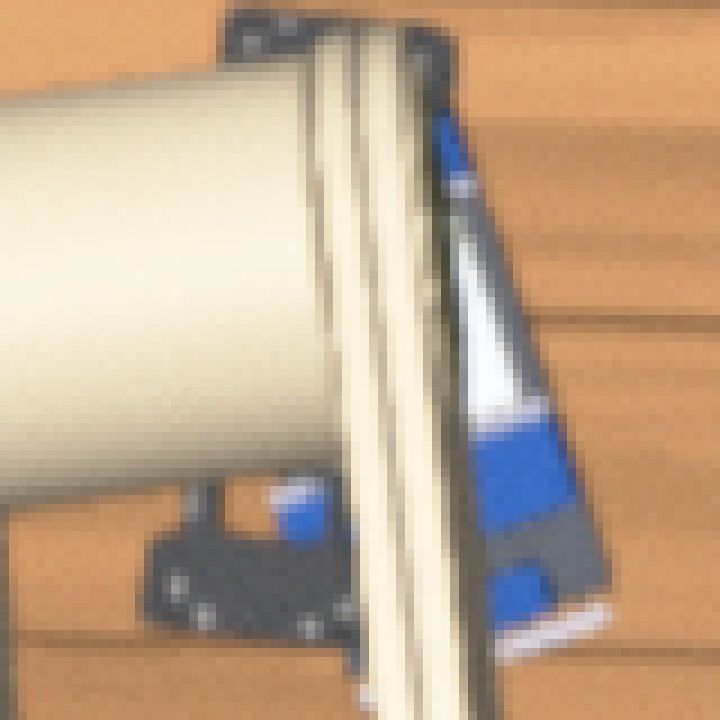

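The cap hangs just above the neck. In the scene crop its silhouette is at columns 262–468 and the thread at about 290–450. I'll compare the two centres within that view.

Run:
```python
from h import *
from scipy.optimize import least_squares
S=optics.capture("scene");st()
# neck hole from initial picture
I=cv2.imread("pics/scene0.png");g=cv2.cvtColor(I,cv2.COLOR_BGR2GRAY).astype(float)
sl=np.s_[147:157,252:266];w=np.clip(90-g[sl],0,None);vv,uu=np.mgrid[sl]
h=((w*uu).sum()/w.sum(),(w*vv).sum()/w.sum());print("hole S",h,plane(S,[h],.12))
# cap: side silhouette L/R per row, tangent -> centre
a=S["color"].astype(int);m=(a[...,0]>70)&(a[...,1]<60)&(a[...,2]<60)
o,_=rays(S,[[0,0]])
for v in range(138,153):
    us=np.where(m[v,230:290])[0]+230
    if len(us): print(v,us.min(),us.max(),(us.min()+us.max())/2,end=" | ")
print()
for c in[(.5177,.1403),(.519,.139),(.517,.1385)]:
    uv=proj(S,[[c[0]+.0355*np.cos(t),c[1]+.0355*np.sin(t),z] for z in(.1545,.127) for t in np.linspace(0,6.28,180)])
    print(c,"sil",uv[:,0].min(),uv[:,0].max(),"top v",uv[:180,1].min(),"bot v",uv[180:,1].max())
    uv=proj(S,[[c[0]+.029*np.cos(t),c[1]+.029*np.sin(t),.1] for t in np.linspace(0,6.28,180)]); print("  thread",uv[:,0].min(),uv[:,0].max(),uv[:,1].max())
p=np.load("c.npy");t=p[(p[:,2]>.152)&(p[:,2]<.159)];print("top pts",t.mean(0),t.min(0),t.max(0))
s=p[(p[:,2]>.128)&(p[:,2]<.150)]
r=least_squares(lambda c:np.hypot(s[:,0]-c[0],s[:,1]-c[1])-.035,[.518,.14],loss="soft_l1",f_scale=.002);print("cylfit",r.x,np.std(r.fun))
```

```text
t 5.7 p [517.8 139.7 347.3] q [ 9.6 -0.4 99.5 -0.  80.9 14.7] F [-0.3  0.2 -1.5] M [-0.06 -0.07  0.03] gap 13.9 x [-2.e-04 -3.e-04 -1.e+00] bardeg -95.1
hole S (np.float64(258.3249440715884), np.float64(151.3115212527964)) [[0.51492053 0.14235229 0.12      ]]
138 250 266 258.0 | 139 248 268 258.0 | 140 248 281 264.5 | 141 247 269 258.0 | 142 247 269 258.0 | 143 247 270 258.5 | 144 246 270 258.0 | 145 246 270 258.0 | 146 247 270 258.5 | 147 247 270 258.5 | 148 247 270 258.5 | 149 247 270 258.5 | 150 247 269 258.0 | 151 247 269 258.0 | 152 248 267 257.5 | 
(0.5177, 0.1403) sil 246.69638397370537 270.31456429894774 top v 136.34576204315496 bot v 155.91191579801668
  thread 249.29272671965 268.0349923418242 162.4527770270474
(0.519, 0.139) sil 246.74275617637346 270.39357141754994 top v 136.62629896626396 bot v 156.23105625279248
  thread 249.34130748127993 268.10864356780894 162.77473825692522
(0.517, 0.1385) sil 246.12883094237208 269.76409769221135 top v 136.49652614015957 bot v 156.0829097511599
  thread 248.74322660306134 267.498620749681 162.62512551935754
top pts [0.5254217  0.12969364 0.15563754] [0.48359982 0.10217009 0.1520965 ] [0.55186938 0.17062491 0.1588035 ]
cylfit [0.51578845 0.13976479] 0.0015514713034731164
```

The two centres agree in the scene view: 258.3 px for the cap against 258.5 px predicted. The top-view axis is consistent too. I'll lower by feel.

```bash
python3 -m handwheel '[{"claw":5,"offset":[0,0.6,-3],"twist":[0,0,0]},{"claw":5,"offset":[0,0.6,-6],"twist":[0,0,0]},{"claw":5,"offset":[0,0.6,-8],"twist":[0,0,0]},{"claw":5,"offset":[0,0.6,-8],"twist":[0,0,0]}]'; python3 -c "
from h import *
st()"
python3 -m handwheel '[{"claw":5,"offset":[0,0,-1],"twist":[0,0,0]},{"claw":5,"offset":[0,0,-2],"twist":[0,0,0]},{"claw":5,"offset":[0,0,-2],"twist":[0,0,0]}]'; python3 -c "
from h import *
st()"
```

```text
clock: 6.1
eef_pos: [0.5177, 0.1402, 0.3388]
tool_rot: [-143.3, 89.9, -148.4]
contact_force: [-1.2, 0.1, -2.7]
finger_gap: 0.0139
t 6.1 p [517.7 140.2 338.8] q [  9.7  -0.  100.1  -0.   80.   14.8] F [-1.2  0.1 -2.7] M [-0.07 -0.09 -0.01] gap 13.9 x [-8.e-04 -5.e-04 -1.e+00] bardeg -95.11
clock: 6.4
eef_pos: [0.5176, 0.1402, 0.3367]
tool_rot: [-149.2, 89.9, -154.3]
contact_force: [0.0, 0.3, -2.5]
finger_gap: 0.0138
t 6.4 p [517.6 140.2 336.7] q [ 9.700e+00  1.000e-01  1.002e+02 -0.000e+00  7.980e+01  1.480e+01] F [ 0.   0.3 -2.5] M [-0.02 -0.07  0.02] gap 13.8 x [-1.e-03 -5.e-04 -1.e+00] bardeg -95.11
```

```bash
python3 -m handwheel '[{"claw":5,"offset":[0,0,-1],"twist":[0,0,0]},{"claw":5,"offset":[0,0,-2],"twist":[0,0,0]},{"claw":5,"offset":[0,0,-2],"twist":[0,0,0]}]'; python3 -m handwheel '[{"claw":5,"offset":[0,0,-1],"twist":[0,0,0]},{"claw":5,"offset":[0,0,-2],"twist":[0,0,0]},{"claw":5,"offset":[0,0,-2],"twist":[0,0,0]}]'; python3 -c "
from h import *
st()"
```

```text
clock: 6.7
eef_pos: [0.5176, 0.1402, 0.3345]
tool_rot: [-152.6, 89.9, -157.7]
contact_force: [0.2, 0.2, -2.3]
finger_gap: 0.0138
clock: 7.0
eef_pos: [0.5175, 0.1402, 0.3323]
tool_rot: [-157.4, 89.9, -162.5]
contact_force: [1.0, -0.1, -3.8]
finger_gap: 0.0137
t 7.0 p [517.5 140.2 332.3] q [  9.7   0.3 100.4  -0.   79.4  14.8] F [ 1.  -0.1 -3.8] M [ 0.06 -0.14 -0.01] gap 13.7 x [-1.6e-03 -5.0e-04 -1.0e+00] bardeg -95.1
```

```bash
python3 -m handwheel '[{"claw":5,"offset":[0.2,0,-0.7],"twist":[0,-0.001,0]},{"claw":5,"offset":[0.2,0,-1.5],"twist":[0,-0.001,0]},{"claw":5,"offset":[0.2,0,-1.5],"twist":[0,-0.001,0]}]'; python3 -m handwheel '[{"claw":5,"offset":[0,0,-0.7],"twist":[0,0,0]},{"claw":5,"offset":[0,0,-1.2],"twist":[0,0,0]},{"claw":5,"offset":[0,0,-1.2],"twist":[0,0,0]}]'; python3 -c "
from h import *
st()"
```

```text
clock: 7.3
eef_pos: [0.5177, 0.1403, 0.3309]
tool_rot: [-131.5, 90.0, -136.6]
contact_force: [-0.2, 1.4, -0.5]
finger_gap: 0.014
clock: 7.6
eef_pos: [0.5178, 0.1404, 0.3307]
tool_rot: [-43.4, 90.0, -48.5]
contact_force: [-4.0, 0.3, 5.5]
finger_gap: 0.0137
t 7.6 p [517.8 140.4 330.7] q [  9.7   0.4 100.5  -0.   79.1  14.8] F [-4.   0.3  5.5] M [-0.09  0.83  0.01] gap 13.7 x [ 2.e-04 -2.e-04 -1.e+00] bardeg -95.1
```

Contact is at z=330.7, where the pins were predicted to meet the ridges, with a gentle ~8 N net. Now I'll turn counter-clockwise, following the climb.

```bash
python3 -m handwheel '[{"claw":5,"offset":[0,0,-0.3],"twist":[0,0,0.05]},{"claw":5,"offset":[0,0,0],"twist":[0,0,0.11]},{"claw":5,"offset":[0,0,0.3],"twist":[0,0,0.17]}]'; python3 -c "
from h import *
st()"
```

```text
clock: 7.9
eef_pos: [0.5177, 0.1407, 0.3314]
tool_rot: [77.6, 90.0, 82.4]
contact_force: [-2.2, 3.2, 2.1]
finger_gap: 0.0139
t 7.9 p [517.7 140.7 331.4] q [  9.7   0.3 100.5   0.   79.2   4.9] F [-2.2  3.2  2.1] M [ 0.44  0.57 -0.15] gap 13.9 x [ 1.e-04  7.e-04 -1.e+00] bardeg -85.22
```

```bash
python3 -m handwheel '[{"claw":5,"offset":[0,-0.2,-0.3],"twist":[0,0,0.06]},{"claw":5,"offset":[0,-0.2,0],"twist":[0,0,0.12]},{"claw":5,"offset":[0,-0.2,0.2],"twist":[0,0,0.17]}]'; python3 -c "
from h import *
st()"
```

```text
clock: 8.2
eef_pos: [0.5176, 0.1407, 0.3319]
tool_rot: [82.5, 89.9, 97.1]
contact_force: [-1.9, 0.3, 0.8]
finger_gap: 0.0139
t 8.2 p [517.6 140.7 331.9] q [ 9.700e+00  3.000e-01  1.005e+02  1.000e-01  7.920e+01 -5.000e+00] F [-1.9  0.3  0.8] M [ 0.1   0.34 -0.13] gap 13.9 x [-1.0e-04  1.1e-03 -1.0e+00] bardeg -75.34
```

```bash
python3 -m handwheel '[{"claw":5,"offset":[0,-0.3,-0.3],"twist":[0,0,0.05]},{"claw":5,"offset":[0,-0.3,-0.3],"twist":[0,0,0.1]},{"claw":5,"offset":[0,-0.3,-0.3],"twist":[0,0,0.13]}]'; python3 -c "
from h import *
st()"
```

```text
clock: 8.5
eef_pos: [0.5177, 0.1405, 0.3318]
tool_rot: [58.5, 89.9, 80.7]
contact_force: [0.4, 1.0, -0.4]
finger_gap: 0.0136
t 8.5 p [517.7 140.5 331.8] q [ 9.700e+00  3.000e-01  1.005e+02  1.000e-01  7.920e+01 -1.250e+01] F [ 0.4  1.  -0.4] M [ 0.3  -0.01 -0.05] gap 13.6 x [ 3.0e-04  1.6e-03 -1.0e+00] bardeg -67.79
```

Pins should now be at about 112°, and the force is falling. I'll turn a few more degrees with a small downward test.

```bash
python3 -m handwheel '[{"claw":5,"offset":[0,-0.2,-0.3],"twist":[0,0,0.04]},{"claw":5,"offset":[0,-0.2,-1],"twist":[-0.001,0,0.06]},{"claw":5,"offset":[0,-0.2,-1.2],"twist":[-0.001,0,0.06]}]'; python3 -c "
from h import *
st()"
```

```text
clock: 8.8
eef_pos: [0.5175, 0.1402, 0.3302]
tool_rot: [142.0, 90.0, 167.6]
contact_force: [-1.4, 0.6, -1.1]
finger_gap: 0.0137
t 8.8 p [517.5 140.2 330.2] q [  9.7   0.3 100.6   0.   79.1 -16. ] F [-1.4  0.6 -1.1] M [-0.02  0.19 -0.02] gap 13.7 x [-6.e-04  1.e-04 -1.e+00] bardeg -64.35
```

It is sinking freely, so the pins are entering the gaps. I'll lower to the bottom of the drop, expected at z≈323.6.

```bash
python3 -m handwheel '[{"claw":5,"offset":[0.2,0,-1.5],"twist":[0,0,0]},{"claw":5,"offset":[0.2,0,-3],"twist":[0,0,0]},{"claw":5,"offset":[0.2,0,-3],"twist":[0,0,0]}]'; python3 -m handwheel '[{"claw":5,"offset":[0,0,-1],"twist":[0,0,0]},{"claw":5,"offset":[0,0,-2],"twist":[0,0,0]},{"claw":5,"offset":[0,0,-2.5],"twist":[0,0,0]},{"claw":5,"offset":[0,0,-2.5],"twist":[0,0,0]}]'; python3 -c "
from h import *
st()"
```

```text
clock: 9.1
eef_pos: [0.5175, 0.1403, 0.3266]
tool_rot: [142.9, 89.9, 168.6]
contact_force: [-2.5, 1.5, -1.9]
finger_gap: 0.0141
clock: 9.5
eef_pos: [0.5174, 0.1404, 0.324]
tool_rot: [143.7, 89.9, 169.3]
contact_force: [-0.7, 1.9, -1.6]
finger_gap: 0.0141
t 9.5 p [517.4 140.4 324. ] q [  9.7   0.7 100.9   0.   78.5 -15.9] F [-0.7  1.9 -1.6] M [ 0.34  0.32 -0.04] gap 14.1 x [-1.9e-03  4.0e-04 -1.0e+00] bardeg -64.38
```

```bash
python3 -m handwheel '[{"claw":5,"offset":[0.2,-0.1,-0.7],"twist":[0,-0.002,0]},{"claw":5,"offset":[0.2,-0.1,-1.2],"twist":[0,-0.002,0]},{"claw":5,"offset":[0.2,-0.1,-1.2],"twist":[0,-0.002,0]}]'; python3 -c "
from h import *
st()"
```

```text
clock: 9.8
eef_pos: [0.5174, 0.1404, 0.3232]
tool_rot: [102.1, 90.0, 127.7]
contact_force: [-5.4, 1.7, 3.7]
finger_gap: 0.0136
t 9.8 p [517.4 140.4 323.2] q [  9.7   0.7 101.    0.   78.3 -16. ] F [-5.4  1.7  3.7] M [ 0.33  1.25 -0.  ] gap 13.6 x [-5.e-04  6.e-04 -1.e+00] bardeg -64.37
```

Floor felt at z=323.2, against 323.6 expected for the dropped position. Now I'll screw clockwise, following the lead (~0.06 mm/deg).

```bash
python3 -m handwheel '[{"claw":5,"offset":[-0.2,0,0.2],"twist":[0,0,-0.04]},{"claw":5,"offset":[-0.2,0,0],"twist":[0,0,-0.1]},{"claw":5,"offset":[-0.2,0,-0.3],"twist":[0,0,-0.17]}]'; python3 -c "
from h import *
st()"
```

```text
clock: 10.1
eef_pos: [0.5172, 0.1403, 0.3231]
tool_rot: [126.2, 90.0, 141.9]
contact_force: [-4.5, -0.8, 2.0]
finger_gap: 0.0141
t 10.1 p [517.2 140.3 323.1] q [  9.7   0.6 101.1   0.   78.3  -6.1] F [-4.5 -0.8  2. ] M [-0.01  0.86  0.22] gap 14.1 x [-4.e-04  3.e-04 -1.e+00] bardeg -74.24
```

```bash
python3 -m handwheel '[{"claw":5,"offset":[-0.4,0,-0.4],"twist":[0,0,-0.06]},{"claw":5,"offset":[-0.4,0,-0.6],"twist":[0,0,-0.12]},{"claw":5,"offset":[-0.4,0,-0.8],"twist":[0,0,-0.18]},{"claw":5,"offset":[-0.4,0,-1.0],"twist":[0,0,-0.24]}]'; python3 -c "
from h import *
st()"
```

```text
clock: 10.5
eef_pos: [0.5169, 0.1402, 0.3223]
tool_rot: [23.6, 90.0, 25.5]
contact_force: [-2.0, 0.4, 0.2]
finger_gap: 0.0142
t 10.5 p [516.9 140.2 322.3] q [  9.7   0.6 101.2   0.   78.2   7.8] F [-2.   0.4  0.2] M [0.11 0.41 0.03] gap 14.2 x [ 3.e-04  2.e-04 -1.e+00] bardeg -88.13
```

```bash
python3 -m handwheel '[{"claw":5,"offset":[0,0,-0.3],"twist":[0,0,-0.07]},{"claw":5,"offset":[0,0,-0.6],"twist":[0,0,-0.14]},{"claw":5,"offset":[0,0,-0.9],"twist":[0,0,-0.21]},{"claw":5,"offset":[0,0,-1.2],"twist":[0,0,-0.28]}]'; python3 -c "
from h import *
st()"
python3 -m handwheel '[{"claw":5,"offset":[0,0,-0.4],"twist":[0,0,-0.07]},{"claw":5,"offset":[0,0,-0.7],"twist":[0,0,-0.14]},{"claw":5,"offset":[0,0,-1.0],"twist":[0,0,-0.21]},{"claw":5,"offset":[0,0,-1.3],"twist":[0,0,-0.28]}]'; python3 -c "
from h import *
st()"
```

```text
clock: 10.9
eef_pos: [0.517, 0.1402, 0.3213]
tool_rot: [12.0, 89.9, -2.3]
contact_force: [-2.1, 1.0, -0.0]
finger_gap: 0.0137
t 10.9 p [517.  140.2 321.3] q [  9.7   0.7 101.2  -0.   78.   24. ] F [-2.1  1.  -0. ] M [0.2  0.44 0.08] gap 13.7 x [ 0.0011 -0.     -1.    ] bardeg -104.33
clock: 11.3
eef_pos: [0.5172, 0.1401, 0.3202]
tool_rot: [15.0, 89.9, -15.6]
contact_force: [-2.7, 1.0, 0.4]
finger_gap: 0.0139
t 11.3 p [517.2 140.1 320.2] q [  9.7   0.7 101.3  -0.   77.9  40.2] F [-2.7  1.   0.4] M [0.14 0.44 0.08] gap 13.9 x [ 1.7e-03 -5.0e-04 -1.0e+00] bardeg -120.54
```

```bash
python3 -m handwheel '[{"claw":5,"offset":[-0.2,0,-0.4],"twist":[0,0.001,-0.07]},{"claw":5,"offset":[-0.2,0,-0.7],"twist":[0,0.001,-0.14]},{"claw":5,"offset":[-0.2,0,-1.0],"twist":[0,0.001,-0.21]},{"claw":5,"offset":[-0.2,0,-1.3],"twist":[0,0.001,-0.28]}]'; python3 -c "
from h import *
st()"
python3 -m handwheel '[{"claw":5,"offset":[-0.2,0,-0.4],"twist":[0,0,-0.06]},{"claw":5,"offset":[-0.2,0,-0.6],"twist":[0,0,-0.12]},{"claw":5,"offset":[-0.2,0,-0.8],"twist":[0,0,-0.17]}]'; python3 -c "
from h import *
st()"
```

```text
clock: 11.7
eef_pos: [0.5173, 0.14, 0.3193]
tool_rot: [17.9, 89.9, -28.8]
contact_force: [-0.9, 0.7, -0.6]
finger_gap: 0.0136
t 11.7 p [517.3 140.  319.3] q [ 9.700e+00  8.000e-01  1.013e+02 -1.000e-01  7.780e+01  5.650e+01] F [-0.9  0.7 -0.6] M [0.04 0.18 0.07] gap 13.6 x [ 0.0019 -0.001  -1.    ] bardeg -136.75
clock: 12.0
eef_pos: [0.5173, 0.1399, 0.3187]
tool_rot: [25.0, 89.8, -31.7]
contact_force: [-1.2, 1.7, -0.5]
finger_gap: 0.0137
t 12.0 p [517.3 139.9 318.7] q [ 9.700e+00  8.000e-01  1.014e+02 -1.000e-01  7.770e+01  6.630e+01] F [-1.2  1.7 -0.5] M [0.12 0.42 0.09] gap 13.7 x [ 0.0026 -0.0016 -1.    ] bardeg -146.62
```

```bash
python3 -m handwheel '[{"claw":5,"offset":[-0.1,0,-0.4],"twist":[0.001,0.002,-0.04]},{"claw":5,"offset":[-0.1,0,-0.6],"twist":[0.001,0.002,-0.08]},{"claw":5,"offset":[-0.1,0,-0.7],"twist":[0.001,0.002,-0.1]}]'; python3 -c "
from h import *
st()"
python3 -m handwheel '[{"claw":5,"offset":[0,0,-0.3],"twist":[0,0,-0.03]},{"claw":5,"offset":[0,0,-0.4],"twist":[0,0,-0.06]},{"claw":5,"offset":[0,0,-0.4],"twist":[0,0,-0.07]}]'; python3 -c "
from h import *
st()"
```

```text
clock: 12.3
eef_pos: [0.5175, 0.1397, 0.3183]
tool_rot: [26.7, 89.9, -35.8]
contact_force: [-1.8, -0.2, 0.7]
finger_gap: 0.0135
t 12.3 p [517.5 139.7 318.3] q [ 9.700e+00  9.000e-01  1.014e+02 -1.000e-01  7.770e+01  7.210e+01] F [-1.8 -0.2  0.7] M [-0.08  0.3   0.09] gap 13.5 x [ 0.0016 -0.0011 -1.    ] bardeg -152.43
clock: 12.6
eef_pos: [0.5174, 0.14, 0.3181]
tool_rot: [48.0, 89.9, -18.5]
contact_force: [-3.3, 3.8, 1.5]
finger_gap: 0.014
t 12.6 p [517.4 140.  318.1] q [  9.7   0.9 101.4  -0.   77.7  76.1] F [-3.3  3.8  1.5] M [0.61 0.67 0.37] gap 14.0 x [ 1.5e-03 -5.0e-04 -1.0e+00] bardeg -156.45
```

```bash
python3 -m handwheel '[{"claw":5,"offset":[-0.1,0.1,-0.2],"twist":[0,0.001,-0.02]},{"claw":5,"offset":[-0.1,0.1,-0.3],"twist":[0,0.001,-0.035]},{"claw":5,"offset":[-0.1,0.1,-0.3],"twist":[0,0.001,-0.035]}]'; python3 -c "
from h import *
st()"
```

```text
clock: 12.9
eef_pos: [0.5175, 0.1402, 0.3181]
tool_rot: [50.0, 89.9, -18.5]
contact_force: [-1.3, 1.4, 0.7]
finger_gap: 0.0141
t 12.9 p [517.5 140.2 318.1] q [  9.7   0.9 101.4  -0.   77.7  78.2] F [-1.3  1.4  0.7] M [0.46 0.31 0.47] gap 14.1 x [ 1.3e-03 -4.0e-04 -1.0e+00] bardeg -158.46
```

```bash
python3 -m handwheel '[{"claw":5,"offset":[0,0,-0.3],"twist":[0,0,-0.02]},{"claw":5,"offset":[0,0,-0.4],"twist":[0,0,-0.04]},{"claw":5,"offset":[0,0,-0.4],"twist":[0,0,-0.04]}]'; python3 -c "
from h import *
st()
T=optics.capture('top');S=optics.capture('scene')
crop(S,258,150,32,11,'pics/d_s.png')"
```

```text
clock: 13.2
eef_pos: [0.5176, 0.1402, 0.3181]
tool_rot: [55.9, 89.9, -14.9]
contact_force: [-3.3, 2.0, 4.5]
finger_gap: 0.0142
t 13.2 p [517.6 140.2 318.1] q [  9.7   0.9 101.4  -0.   77.6  80.5] F [-3.3  2.   4.5] M [0.36 0.57 0.58] gap 14.2 x [ 1.8e-03 -5.0e-04 -1.0e+00] bardeg -160.81
```

View pics/d_s.png

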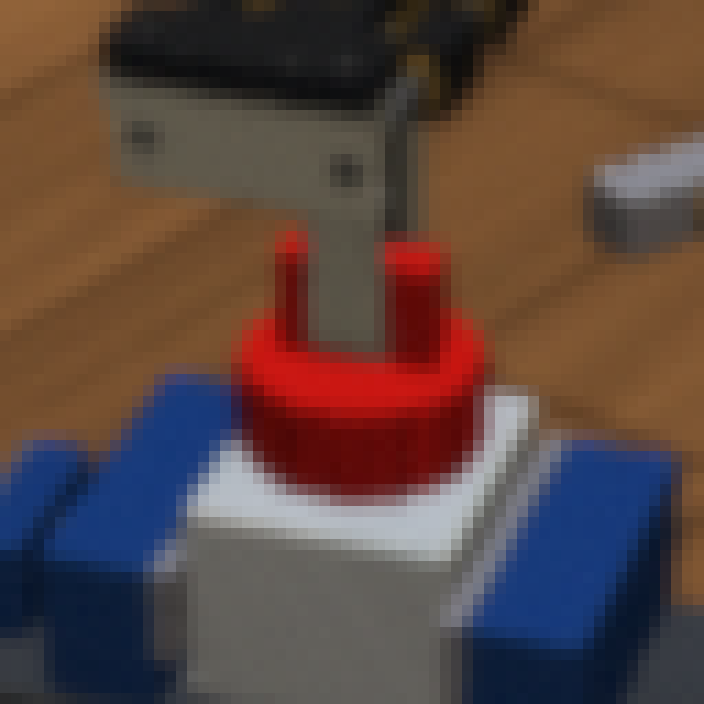

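The cap is seated low on the casting, with its lower skirt close to the face and the bar level. Depth has stopped changing and the torque is rising, which suggests the stop. One more small turn to confirm by feel.

```bash
python3 -m handwheel '[{"claw":5,"offset":[-0.1,0,-0.1],"twist":[0,0,-0.02]},{"claw":5,"offset":[-0.1,0,-0.1],"twist":[0,0,-0.04]},{"claw":5,"offset":[-0.1,0,-0.1],"twist":[0,0,-0.05]},{"claw":5,"offset":[-0.1,0,-0.1],"twist":[0,0,-0.05]}]'; python3 -c "
from h import *
st()"
```

```text
clock: 13.7
eef_pos: [0.5176, 0.1402, 0.318]
tool_rot: [60.5, 89.9, -13.2]
contact_force: [-2.8, 1.1, 5.4]
finger_gap: 0.015
t 13.7 p [517.6 140.2 318. ] q [  9.7   0.9 101.4  -0.   77.6  83.4] F [-2.8  1.1  5.4] M [0.37 0.51 0.64] gap 15.0 x [ 2.e-03 -5.e-04 -1.e+00] bardeg -163.66
```

The fingers are being wedged open (gap 13.9 to 15.0 mm) while the cap stays put, so this is the dead stop. I'll let go, retreat and inspect.

```bash
python3 -m handwheel '[{"claw":5,"offset":[0,0,0.2],"twist":[0,0,0.03]},{"claw":30,"offset":[0,0,0.2],"twist":[0,0,0.03]},{"claw":60,"offset":[0,0,0.3],"twist":[0,0,0.03]},{"claw":80,"offset":[0,0,0.3],"twist":[0,0,0.03]},{"claw":80,"offset":[0,0,0.3],"twist":[0,0,0.03]},{"claw":80,"offset":[0,0,0.3],"twist":[0,0,0.03]}]'; python3 -c "
from h import *
st()"
```

```text
clock: 14.3
eef_pos: [0.5176, 0.1401, 0.3183]
tool_rot: [59.1, 89.9, -12.9]
contact_force: [1.5, 0.4, 0.6]
finger_gap: 0.0504
t 14.3 p [517.6 140.1 318.3] q [  9.7   0.9 101.4  -0.   77.6  81.6] F [1.5 0.4 0.6] M [ 0.   -0.   -0.01] gap 50.4 x [ 2.1e-03 -5.0e-04 -1.0e+00] bardeg -161.95
```

```bash
python3 -m handwheel '[{"claw":80,"offset":[0,0,10],"twist":[0,0,0]},{"claw":80,"offset":[0,0,40],"twist":[0,0,0]},{"claw":80,"offset":[0,0,75],"twist":[0,0,0]},{"claw":80,"offset":[-20,-30,90],"twist":[0,0,0]},{"claw":80,"offset":[-40,-70,90],"twist":[0,0,0]},{"claw":80,"offset":[-50,-115,90],"twist":[0,0,0]},{"claw":80,"offset":[-50,-160,90],"twist":[0,0,0]},{"claw":80,"offset":[-50,-200,90],"twist":[0,0,0]}]'
python3 - <<'E'
from h import *
st()
T=optics.capture("top");S=optics.capture("scene")
crop(S,258,150,32,11,"pics/e_s.png");crop(T,214,233,40,9,"pics/e_t.png")
def ori(b,l):
    q=b[:,:2]-b[:,:2].mean(0);w,e=np.linalg.eigh(q.T@q)
    print(l,len(b),b.mean(0),"rect",cv2.minAreaRect((b[:,:2]*1000).astype(np.float32)),"dir",np.degrees(np.arctan2(e[1,1],e[0,1]))%180)
for n,c,u,v in(("T",T,214,233),("S",S,258,148)):
    a=c["color"].astype(int);m=(a[...,0]-a[...,1]>60)&(a[...,1]<125)&(a[...,2]<125);k=np.zeros_like(m);k[v-22:v+22,u-20:u+20]=1;m&=k
    p=cloud(c)[m];p=p[p[:,2]>.1]; print(n,"z",np.round(np.percentile(p[:,2],[1,10,50,90,95,99]),4))
    ori(p[(p[:,2]>.150)&(p[:,2]<.166)],"bar")
    d=p[(p[:,2]>.12)&(p[:,2]<.133)];print(" disc z",d[:,2].mean(),len(d))
E
```

```text
clock: 15.1
eef_pos: [0.467, -0.0616, 0.4096]
tool_rot: [55.1, 89.8, -16.8]
contact_force: [0.6, 0.0, 0.4]
finger_gap: 0.0804
t 15.1 p [467.  -61.6 409.6] q [-13.8 -13.2 104.7  -0.   88.2  58.2] F [0.6 0.  0.4] M [-0.06 -0.05  0.  ] gap 80.4 x [ 0.0041 -0.0012 -1.    ] bardeg -161.95
T z [0.123  0.1254 0.1283 0.1595 0.1609 0.1625]
bar 71 [0.51813202 0.13971887 0.15875371] rect ((518.2721557617188, 140.1354522705078), (44.94721221923828, 13.614081382751465), 25.74468231201172) dir 24.29063292398976
 disc z 0.1274501584236825 246
S z [0.1038 0.1117 0.1284 0.1586 0.1597 0.1619]
bar 78 [0.51920276 0.13751753 0.1572502 ] rect ((518.3428344726562, 139.57933044433594), (44.73922348022461, 19.387351989746094), 27.964460372924805) dir 26.73488655195436
 disc z 0.1272764338571574 173
```

View pics/e_s.png

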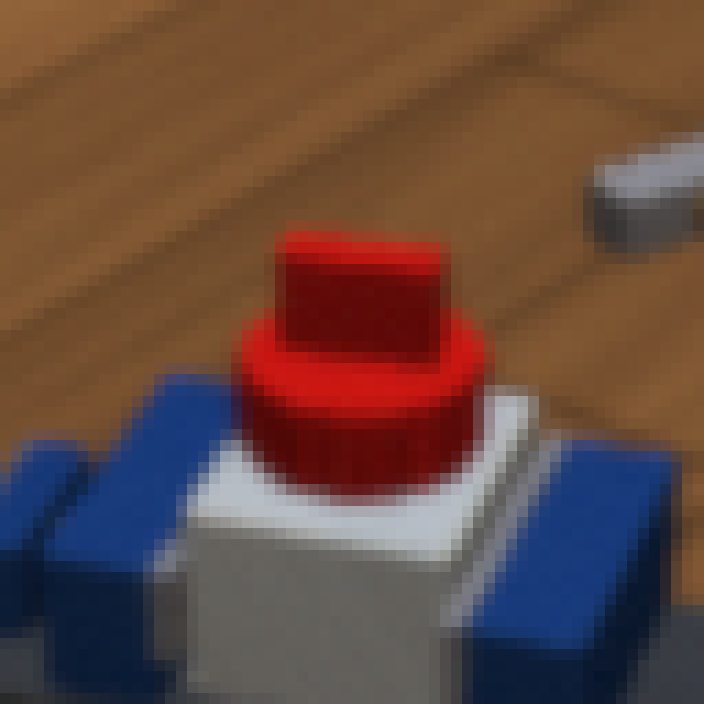

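View pics/e_t.png

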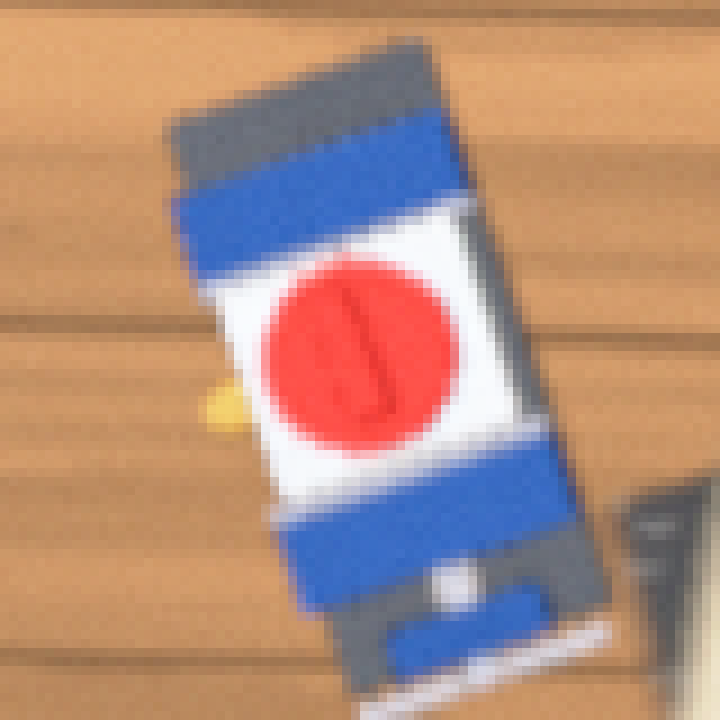

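The released cap stays level and centred at about (518.2, 140.1) mm. Its top disc is at z≈127.4 mm against 127 for home, and the bar top is at ~159 mm, also home. The bar sits at ~24–25° while the gripper had gone ~8° past, which confirms the dead stop. I'll hand it in.

```bash
python3 -c "
from rig import ticket
print(ticket.finish_job())"
```

```text
the job is handed in; nothing more can be done
None
```

The red filler cap is back on the neck, screwed clockwise to its dead stop and released. I handed the job in at about 15 s on the robot's clock; the hand-in gives no verdict.

**What I did:**
- I gripped the cap by its bar at 25 N and set it level on the neck, with its pins well up the ridges.
- I turned it counter-clockwise about 31° until the pins dropped about 8.5 mm in the gaps, then clockwise about 91° to the stop. The contact forces I read stayed below about 9 N.

**Last checks:**
- **Seated depth:** the cap's top disc reads 127.4 mm above the bench, against 127 mm for fully home. The bar top reads about 159 mm, also as expected.
- **Position and level:** in the top view the bar is within about 1 mm of the neck axis. The cap looks level in both views.
- **Stop:** at the end the fingers slipped about 8° round the bar, at up to 0.64 N·m. The cap did not turn further.
- **Other objects:** the robot is clear of everything. The vice looks unmoved in the last pictures. I didn't re-measure the other tools, but the arm never went near them.

**What disagreed:** the scene camera puts the bar 1–2 mm further along −y and about 2.5° different in angle from the top camera. The cap sank 5.1 mm on the way in by the tool's reading, where 5.5 mm was expected. The camera heights agree with fully home.

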